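# Hold the sprung chest lid just below its balance point while its stay is set

## Robot

A 6-joint arm with a two-finger parallel gripper is mounted at the origin on a cart in front of the work surface, level with it; the furniture and walls round the work are solid. World frame = base frame: x ahead of the robot, y to its left, z up, the work surface at z = 0. Lengths are in m, angles in rad, forces in N, time in s.
With the tool pointing down it reaches from about 0.325 to 0.775 m from the base axis. Payload 5.5 kg.
Tool frame: the origin (TCP) lies between the finger pads, 19 mm behind the fingertips; this is the grasp point; z points along the fingers, y is the line along which they close (so a half turn about z gives the same grasp; the last joint's range is limited). The gripper opens to 88 mm and grips with 3 to 60 N. Pads are 20 mm wide; open, the fingers measure 115 mm over their backs; the gripper's body (75 mm by 178 mm) begins 61 mm behind the grasp point.
Start: joints at [1.18, 0.091, 1.231, -0, 1.82, -0.057], TCP at [0.197, 0.567, 0.241] pointing down, gripper open.
Joint ranges: [-2.87, 2.87], [-0.86, 2.18], [0.17, 2.46], [-1.51, 4.65], [0.06, 2.69], [-2.65, 2.65]. Speed limits (rad/s): [2.57, 2.57, 3.01, 3.14, 3.14, 3.14].

## Interface

Orientations are given as a unit quaternion [x, y, z, w].
In Python, from workcell import arm, grab_frame, get_calibration gives the robot as it stands (arm), with the cameras as plain functions.
- The arm moves only by the tool creep_tool, called after ">>>" as name(argument=value, ...) on one line, values as JSON. Schema: {"type":"object","properties":{"rows":{"type":"array","items":{"type":"array","items":{"type":"number"},"minItems":5,"maxItems":5},"minItems":1,"maxItems":8},"only":{"type":"string"},"quiet":{"type":"boolean"},"lines":{"type":"string"}},"required":["rows"],"additionalProperties":false}. rows is a list of rows, 1 to 8 of them, each of 5 numbers: the opening from 0.0 (shut) to 1.0 (fully open), then dx, dy, dz in shares of the most that a row can go, 1 being 50 mm, then a turn about the tool's z in fractions of the full range, 1 being 60 degrees; each row shifts and turns the commanded pose from where the row before left it, along the tool's axes as they then stand; what a row does not reach is not made up. A row lasts 1/10 s, in which the tool goes at most 0.05 m and 0.15 rad, less where a joint would pass 70% of its speed; a pose out of reach is approached as far as the arm can. The fingers move at their own pace and stop on an object; the grip force is fixed at half the most. Time passes only in rows, so rows that do not move let the fingers close. The tool returns the time, the measured TCP pose, the force, the opening and the grip force at its end. only (a regular expression) keeps the lines of the reply that match it, lines (a string "A,B") keeps lines A to B, and quiet returns only ok. A shift or turn number past 1, either way, is cut back to 1. Input that does not fit is refused with a message, and nothing moves.
- arm.get_state(): the state, without advancing time (a new reading comes with each control period).
- grab_frame(name): name is "scene" or "top" or "wrist"; returns the picture (400x640x3 uint8, blue, green, red); there is no depth.
- get_calibration(name): a dict with "fov_y" (degrees; the focal length in pixels is half the picture's height over the tangent of half this angle, whatever the lens; pixels are square), "cx", "cy" (the principal point, pixels), "D" ([k1, k2, p1, p2, k3] as OpenCV has them; the pictures are not rectified), "rvec" (rotation vector, rad) and "tvec" (3), from world to camera coordinates, as OpenCV has them. Camera axes: x right, y down, z forward; pixel columns grow to the right and rows downward; lengths in m; the calibration is good to about 2 mm. A picture is of the moment at which its call begins: read the wrist's pose just before it. get_calibration takes no time and is no camera call; for the wrist camera it gives the pose at the moment of the call.
- arm.finish_job(): hands the job in; it is judged then, once.
The state is a dict: "time": time; "joint_pos": joint angles; "qvel": joint speeds; "joint_efforts": joint torques, N m; "ee_pos": TCP position; "ee_rot": TCP orientation; "contact_force": force on the tool from outside, world axes, zero at the start; "moment": the same for the moment, N m; "grip_width": opening from 0.0 (shut) to 1.0 (fully open); "gripper_force": force on a finger pad.
Only numpy, scipy, OpenCV 4.12 (cv2) and the standard library are available. Lean on these libraries where they do the work, as an engineer would, in place of code of your own. Each camera call takes 0.05 s, during which the arm holds its last target. There are 200 camera calls.

## Task

I am about to set the friction stay on the plywood tool chest, whose lid hangs on new springs. Swing the chest's drop front up until it is fully shut, so that the lid has its seat; then lift the lid by its grab bar past its balance point, to where the springs would carry it on open, and bring it back to just below that point (within about fifteen degrees), where it would sink shut if released. Do not let the lid drop, leave the other things on the bench where they are, and finish with the fingers on the bar, holding the lid still there and not letting go, while I tighten the thumbscrew.

Things in the scene. Friction and masses are not known exactly. Their poses are not given: they have to be found in the camera images.
- chest: plywood tool chest, fixed to the bench: 184 (x) x 260 (y) x 130 high without lid and front. Origin: centre of its underside, on the bench. Its x axis points from front to back (the front looks to -x, towards the robot), z up. The stay's small thumbscrew stands on its right (-y) wall, a wire carrying handle on its left wall; both project at most 20 mm.
- lid (a joint): opening angle of the sprung lid (rad): 0 shut and level (the start), 1.08 fully open; grows as the front edge rises. BALANCE POINT: 0.70 (40 degrees). Below it the lid sinks shut by itself (lifting takes 0.7 N at the bar when shut, 0.2 N at 0.60), above it the springs carry it on open (1 N at 1.08). Hardly any friction. Board 186 long, 264 wide, 15 thick, 0.95 kg.
- lid_handle (a point): middle of the lid's grab bar: round steel, 12 mm diameter, 120 long, parallel to the hinge (chest y axis), 45 mm in front of the lid's front edge (39 mm clear gap behind the bar), on two 8 mm posts 108 mm apart. It lies 240 mm from the hinge line, 138 mm above the bench when the lid is shut.
- lid_hinge (a point): middle of the lid's hinge line, at (+99, 0, 136) mm from the chest's origin in the chest's frame; the line is parallel to the chest's y axis.
- drop_front (a joint): opening angle of the drop front (rad), a bottom-hinged plywood flap 258 wide, 112 high, 10 thick with a small steel knob (19 mm diameter, projecting 21 mm) in the middle of its outer face, 66 mm above the hinge: 0 fully shut and upright, grows as its top edge swings towards the robot and down. Friction keeps it where it is left (about 3 N at its top edge moves it). Starts at 0.45 to 0.8.
- front_edge (a point): middle of the outer upper edge of the drop front, 114 mm above its hinge line along the panel and 10 mm outside it.
- front_hinge (a point): middle of the drop front's hinge line, at (-92, 0, 14) mm in the chest's frame, parallel to the chest's y axis.
- block_plane: block plane 48x164x64 standing to the right of the chest; bystander, leave alone. Origin: centre of its underside.
- pencil: green pencil, 8 mm thick, 120 long, lying to the left of the chest; bystander.
- masking_tape: roll of masking tape, 110 across, 24 high, lying flat; bystander.
- glue_bottle: glue bottle, 58 across, 190 high, behind the chest; bystander.
- spray_can: spray can, 59 across, 198 high, behind the chest; bystander.

How it is judged:
On the way, in this order (a step that is already met when the one before it is completed fails the run):
1. the drop front is swung up fully shut, the lid still down (value of joint drop_front below 0.05 rad and value of joint lid below 0.3 rad), for 0.2 s.
2. the lid is raised past its balance point (value of joint lid above 0.78 rad), for 0.2 s.
At the end, for the whole second after the job is handed in: The lid is held still (under 0.05 rad/s) at an angle between 0.42 and 0.68 rad, that is 0.02 to 0.28 rad below its balance point of 0.70, by fingers that touch it (more than 0.03 N) at the grab bar (TCP within 80 mm of the bar's middle), and the drop front is shut (under 0.06 rad) (value of joint lid between 0.42 and 0.68 rad and velocity of joint lid between -0.05 and 0.05 rad/s and contact force between the fingers and lid above 0.03 N and distance between the grasp point and lid_handle below 0.08 m and value of joint drop_front below 0.06 rad); the arm keeps its last pose, push and grip.
It fails at once if the lid is let drop (it swings shut faster than 1.2 rad/s) (velocity of joint lid below -1.2 rad/s).
It fails at once if a bystander is moved by more than 30 mm (distance of any of block_plane, pencil, masking_tape, glue_bottle, spray_can from where it was at the start of the episode above 0.03 m).
It also fails if it takes over 58 s, if anything falls off the work surface, if the arm or the gripper's body presses on something with over 40 N, if the wrist force passes 120 N, or if a joint passes its speed limit or range.

## Working session

There is one attempt and no reset: what is moved stays moved. The work goes in short steps, Python scripts to look and compute and a tool call to move; the robot and the scene stay as the last step left them, time stands still between calls to the robot, and variables do not carry over. Pictures are saved under pics/ and viewed, at most 10 in all, crops included, and the job is handed in when it is done.

```bash
ls; mkdir -p pics; python3 - <<'E'
from workcell import arm, grab_frame, get_calibration
import cv2
for n in("scene","top"):
    cv2.imwrite(f"pics/{n}0.png",grab_frame(n)); print(get_calibration(n))
s=arm.get_state();print(s)
E
```

```text
pics
workcell.py
{'fov_y': 52.42391996586156, 'cx': 324.6178607629397, 'cy': 194.98588010041655, 'D': array([-0.0274721,  0.       ,  0.       ,  0.       ,  0.       ]), 'rvec': array([ 0.3688747 , -2.85985945,  1.04843392]), 'tvec': array([0.51847942, 0.33630915, 0.78508045])}
{'fov_y': 56.960808983255326, 'cx': 314.1187722905763, 'cy': 202.3670494717206, 'D': array([-0.00950425,  0.        ,  0.        ,  0.        ,  0.        ]), 'rvec': array([ 2.08646859, -2.11923786,  0.16582987]), 'tvec': array([-0.18633499,  0.62124434,  1.03780705])}
{'time': 0.1, 'joint_pos': array([ 1.18033002e+00,  9.17901690e-02,  1.23171832e+00, -3.87501476e-05,
        1.81976680e+00, -5.66801251e-02]), 'qvel': array([ 2.94052348e-04, -1.93689871e-03, -2.68689397e-03,  1.79987191e-03,
       -2.60688555e-04,  6.75320995e-05]), 'joint_efforts': array([ 1.76294910e-03, -4.47859061e+01, -4.07568634e+01,  6.99204672e-02,
        2.84508755e-02, -9.06906098e-05]), 'ee_pos': array([0.19649545, 0.56668946, 0.24034257]), 'ee_rot': array([ 1.66124048e-01,  9.86104504e-01, -8.24545009e-04, -1.68219308e-04]), 'contact_force': array([-0.31369197, -0.52629165,  0.50460268]), 'moment': array([-0.02043199, -0.05509261,  0.01568858]), 'gripper_force': 0.0, 'grip_width': 0.9990893509552031}
```

View pics/scene0.png

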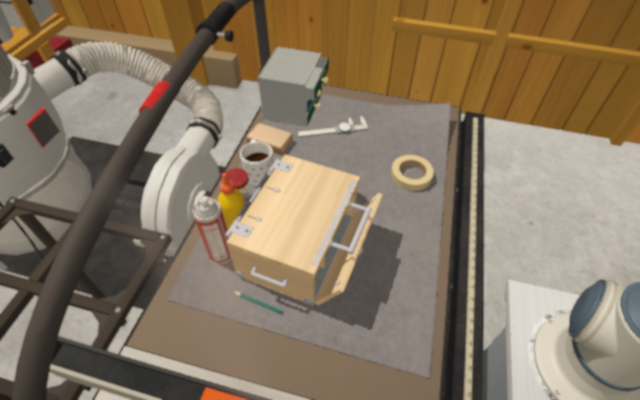

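View pics/top0.png

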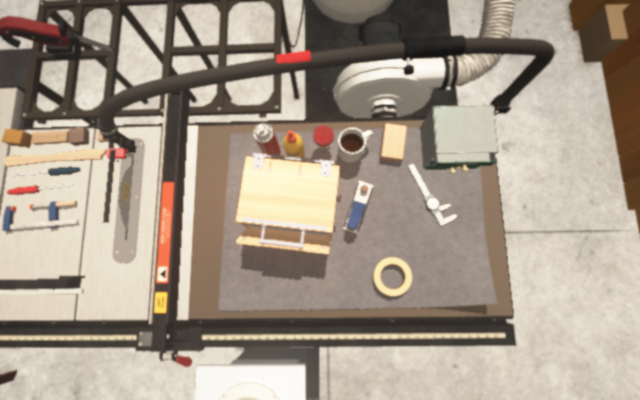

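The chest is about centred at (288,200) in the top view, with the drop front leaning out towards the robot. The plane is on its right at (358,207), the tape at (393,277), the pencil on its left, and the bottles behind. I'll enlarge it for corner picking.

```bash
python3 - <<'E'
import cv2
a=cv2.imread("pics/top0.png")[140:265,220:385]; b=cv2.imread("pics/scene0.png")[145:315,220:395]
cv2.imwrite("pics/topc.png",cv2.resize(a,None,fx=4.8,fy=4.8,interpolation=cv2.INTER_CUBIC))
cv2.imwrite("pics/scenec.png",cv2.resize(b,None,fx=3.5,fy=3.5,interpolation=cv2.INTER_CUBIC))
E
```

```text
(no output)
```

View pics/topc.png

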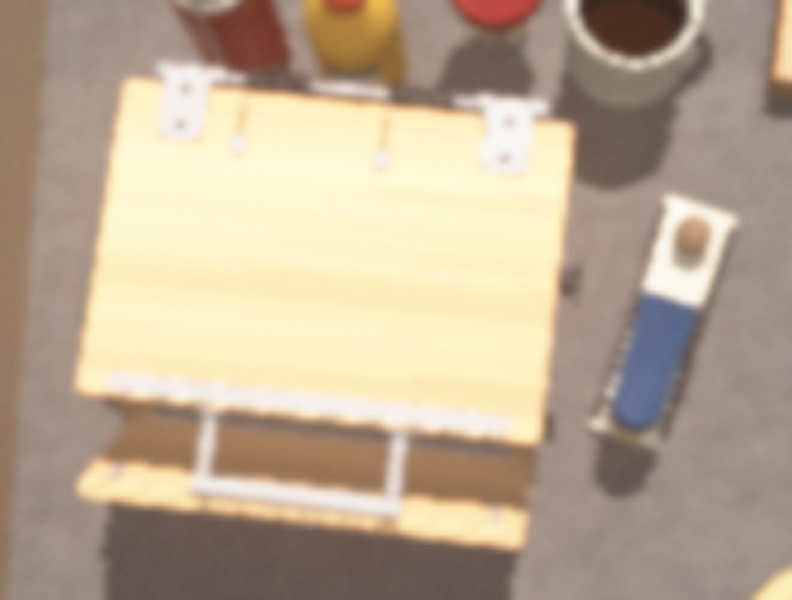

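View pics/scenec.png

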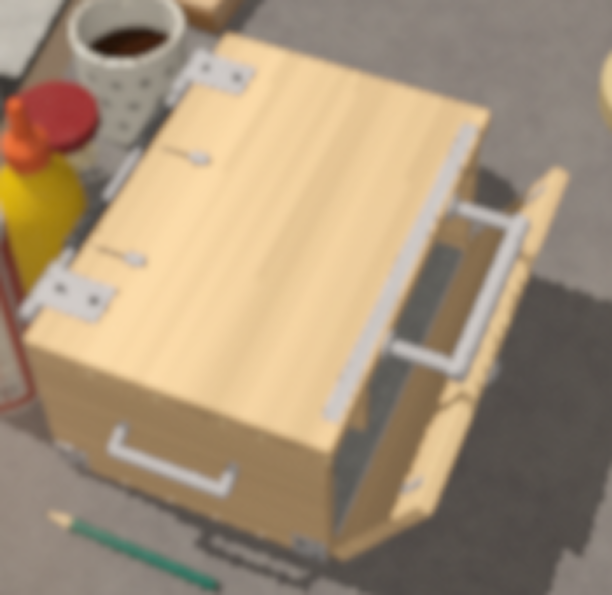

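Top crop: the lid corners are (122,78), (574,123), (543,443) and (77,392), and the bar ends are (196,486) and (398,508). The outer upper flap edge runs from (80,495) to (522,548). The same features are clear in the scene crop. Next I'll fit the pose.

```bash
cat > h.py <<'E'
import numpy as np,cv2
from workcell import arm, grab_frame, get_calibration
from scipy.optimize import least_squares
from scipy.spatial.transform import Rotation as R
def K(c):
    f=200/np.tan(np.radians(c['fov_y']/2)); return np.array([[f,0,c['cx']],[0,f,c['cy']],[0,0,1]])
def proj(P,n):
    c=get_calibration(n); return cv2.projectPoints(np.float64(P),c['rvec'],c['tvec'],K(c),c['D'])[0][:,0]
def model(a,lid=0.):
    L=[(.09,.132,.145),(.09,-.132,.145),(-.096,-.132,.145),(-.096,.132,.145),(-.141,.06,.138),(-.141,-.06,.138)]
    c,s=np.cos(lid),np.sin(lid)
    o=[]
    for x,y,z in L:
        dx,dz=.099-x,z-.136; o.append((.099-(dx*c-dz*s),y,.136+dx*s+dz*c))
    # flap outer edge: u=.114 along, .010 out
    u,w=.114,.010; ca,sa=np.cos(a),np.sin(a)
    for y in(.129,-.129): o.append((-.092-u*sa-w*ca,y,.014+u*ca-w*sa))
    return np.array(o)
def world(p,a,lid=0.):
    return model(a,lid)@R.from_euler('z',p[2]).as_matrix().T+[p[0],p[1],0]
E
python3 - <<'E'
from h import *
T=np.array([(122,78),(574,123),(543,443),(77,392),(196,486),(398,508),(80,495),(522,548)])/4.8+[220,140]
S=np.array([(30,345),(228,35),(488,110),(332,455),(458,372),(524,222),(433,515),(568,175)])/3.5+[220,145]
def f(q):
    P=world(q[:3],q[3]); return np.r_[proj(P,'top')-T-q[4:6],proj(P,'scene')-S-q[6:8],[q[4:6]*.5,q[6:8]*.5]].ravel()
r=least_squares(f,[.5,0,0,.6,0,0,0,0],loss='soft_l1');print(r.x);print(f(r.x).reshape(-1,2).round(1));print(world(r.x[:3],r.x[3]).round(3))
# bystanders, top view at guessed heights
def back(uv,z,n='top'):
    c=get_calibration(n);x=cv2.undistortPoints(np.float64([[uv]]),K(c),c['D'])[0,0]
    M=cv2.Rodrigues(c['rvec'])[0];o=-M.T@c['tvec'];d=M.T@np.r_[x,1];return (o+d*(z-o[2])/d[2]).round(3)
for n,uv,z in[('plane far',(220+672/4.8,140+195/4.8),.05),('plane far r',(220+735/4.8,140+220/4.8),.05),('plane near l',(220+592/4.8,140+430/4.8),.02),('plane near r',(220+655/4.8,140+445/4.8),.02),('tape',(393,277),.024)]: print(n,back(uv,z))
E
```

```text
[ 0.63012993 -0.12722608 -0.12357323  0.46912309 -0.3387747   0.16158571
 -0.03670867 -0.84730627]
[[ 0.4  0.3]
 [-0.3 -0.1]
 [-0.7 -0.3]
 [-0.2 -0. ]
 [-0.8 -0. ]
 [ 1.1  0.2]
 [ 0.1  0.4]
 [ 0.4 -0.4]
 [-1.6 -0.9]
 [-0.5 -0.1]
 [ 0.9  0.5]
 [ 0.5 -0.6]
 [ 0.1  2. ]
 [-0.1 -0.1]
 [ 0.1 -0.1]
 [ 0.1 -0. ]
 [-0.2  0.1]
 [-0.  -0.4]]
[[ 0.736 -0.007  0.145]
 [ 0.703 -0.269  0.145]
 [ 0.519 -0.246  0.145]
 [ 0.551  0.016  0.145]
 [ 0.498 -0.05   0.138]
 [ 0.483 -0.169  0.138]
 [ 0.495  0.02   0.111]
 [ 0.463 -0.236  0.111]]
plane far [ 0.684 -0.335  0.05 ]
plane far r [ 0.667 -0.373  0.05 ]
plane near l [ 0.54  -0.282  0.02 ]
plane near r [ 0.53  -0.321  0.02 ]
tape [ 0.398 -0.423  0.024]
```

The fit is good to about 1 px: chest at (0.630, -0.127), yaw -0.124, front at 0.47. The tool can stay pointing down. I'll turn it so that it closes along chest x, shut the fingers, and go in front of the flap to the left of the bar.

The rows are not in the units I measure in: shifts go in shares of 50 mm and turns go in shares of 60 degrees. I convert before sending: 0.14 rad / 1.0472 = 0.1337.

```bash
cat >> h.py <<'E'
C=np.array([.630,-.127]);YAW=-.1236
def to(px,py,z,head=YAW):
    "tool-axes shift and turn to chest-frame point"
    s=arm.get_state();M=R.from_quat(s['ee_rot']).as_matrix()
    c,sn=np.cos(YAW),np.sin(YAW);w=np.r_[C[0]+c*px-sn*py,C[1]+sn*px+c*py,z]
    t=-(head-np.arctan2(M[1,1],M[0,1]));d=w-s['ee_pos']
    e=s['ee_pos'][:2]-C; print('t',round(s['time'],2),'chest xy',(np.array([[c,sn],[-sn,c]])@e).round(4),'z',s['ee_pos'][2].round(4),'shift',(M.T@d).round(4),'turn',round((t+np.pi)%(2*np.pi)-np.pi,3),'F',s['contact_force'].round(1),'w',round(s['grip_width'],3),'g',round(s['gripper_force'],1),'q',s['joint_pos'].round(2))
E
```

>>> creep_tool(rows=[[0, 0, 0, 0, 0.1337], [0, 0, 0, 0, 0.1337], [0, 0, 0, 0, 0.1337], [0, 0, 0, 0, 0.1337], [0, 0, 0, 0, 0.1337], [0, 0, 0, 0, 0.1337], [0, 0, 0, 0, 0.1337], [0, 0, 0, 0, 0.1337]])

```text
time: 0.9
ee_pos: [0.1965, 0.5667, 0.2406]
ee_rot: [0.667, 0.745, -0.001, 0.0]
contact_force: [-0.1, 0.5, -0.2]
grip_width: 0.308
gripper_force: 0.0
```

>>> creep_tool(rows=[[0, 0, 0, 0, 0.1146], [0, 0, 0, 0, 0.1146], [0, 0, 0, 0, 0]])

```text
time: 1.2
ee_pos: [0.1966, 0.5668, 0.2407]
ee_rot: [0.75, 0.662, -0.0, 0.0]
contact_force: [-0.4, -0.4, -0.9]
grip_width: 0.038
gripper_force: 0.0
```

```bash
python3 -c "
from h import *
to(-.19,.095,.24)"
```

```text
t 1.2 chest xy [-0.5157  0.635 ] z 0.2407 shift [-0.5399  0.3259  0.0012] turn -0.0 F [-0.4 -0.4 -0.9] w 0.038 g 0.0 q [ 1.18  0.09  1.23 -0.    1.82  1.3 ]
```

>>> creep_tool(rows=[[0, -0.68, 0.4, 0, 0], [0, -0.68, 0.4, 0, 0], [0, -0.68, 0.4, 0, 0], [0, -0.68, 0.4, 0, 0], [0, -0.68, 0.4, 0, 0], [0, -0.68, 0.4, 0, 0], [0, -0.68, 0.4, 0, 0], [0, -0.68, 0.4, 0, 0]], quiet=true)

```text
ok
```

>>> creep_tool(rows=[[0, -0.68, 0.4, 0, 0], [0, -0.68, 0.4, 0, 0], [0, -0.68, 0.4, 0, 0], [0, -0.68, 0.4, 0, 0], [0, -0.68, 0.4, 0, 0], [0, -0.68, 0.4, 0, 0], [0, -0.68, 0.4, 0, 0], [0, -0.68, 0.4, 0, 0]], quiet=true)

```text
ok
```

>>> creep_tool(rows=[[0, 0, 0, 0, 0], [0, 0, 0, 0, 0]])

```text
time: 3.0
ee_pos: [0.4473, -0.0127, 0.2409]
ee_rot: [0.749, 0.662, -0.0, -0.001]
contact_force: [0.2, 0.3, 0.1]
grip_width: 0.006
gripper_force: 0.0
```

```bash
python3 -c "
from h import *
to(-.19,.095,.105)
# arm/pipe: triangulate the red mark on the overhead pipe
ps=[]
for n,uv in(('top',(293,57)),('scene',(155,95))):
    c=get_calibration(n);M=cv2.Rodrigues(c['rvec'])[0];x=cv2.undistortPoints(np.float64([[uv]]),K(c),c['D'])[0,0];d=M.T@np.r_[x,1];ps.append((-M.T@c['tvec'],d/np.linalg.norm(d)))
A=np.array([ps[0][1],-ps[1][1]]).T;t=np.linalg.lstsq(A,ps[1][0]-ps[0][0],rcond=None)[0]
print(ps[0][0]+t[0]*ps[0][1],ps[1][0]+t[1]*ps[1][1])"
```

```text
t 3.0 chest xy [-0.1954  0.0909] z 0.2409 shift [0.004  0.0056 0.1359] turn 0.001 F [0.2 0.3 0.1] w 0.006 g 0.0 q [-0.1  -0.32  1.61  0.    1.85  0.02]
[ 0.91069211 -0.16077569  0.34797429] [ 0.91026596 -0.16089511  0.34768867]
```

Scaled: 0.034 m is 0.68, 0.004 m is 0.08.

>>> creep_tool(rows=[[0, 0.08, 0, 0.68, 0], [0, 0, 0, 0.68, 0], [0, 0, 0, 0.68, 0], [0, 0, 0, 0.68, 0], [0, 0, 0, 0, 0]])

```text
time: 3.5
ee_pos: [0.4448, -0.0066, 0.1004]
ee_rot: [0.748, 0.664, -0.003, -0.003]
contact_force: [0.0, -0.2, -0.5]
grip_width: 0.006
gripper_force: 0.0
```

>>> creep_tool(rows=[[0, 0, 0.24, 0, 0], [0, 0, 0.24, 0, 0], [0, 0, 0.24, 0, 0], [0, 0, 0.24, 0, 0], [0, 0, 0.24, 0, 0], [0, 0, 0.2, 0, 0], [0, 0, 0, 0, 0]])

```text
time: 4.2
ee_pos: [0.5187, -0.0164, 0.1069]
ee_rot: [0.749, 0.663, 0.001, 0.001]
contact_force: [-1.0, -0.3, 0.2]
grip_width: 0.003
gripper_force: 0.0
```

```bash
python3 -c "
from h import *
to(-.112,.095,.105)"
```

```text
t 4.2 chest xy [-0.1241  0.0961] z 0.1069 shift [-0.0011  0.0121  0.002 ] turn 0.002 F [-1.  -0.3  0.2] w 0.003 g 0.0 q [-0.1  -0.11  1.67  0.    1.58  0.02]
```

Scaled: 0.006 m is 0.12, 0.005 m is 0.1.

>>> creep_tool(rows=[[0, 0, 0.12, 0, 0], [0, 0, 0.1, 0, 0], [0, 0, 0.06, 0, 0], [0, 0, 0.04, 0, 0], [0, 0, 0, 0, 0], [0, 0, 0, 0, 0]])

```text
time: 4.8
ee_pos: [0.5312, -0.0184, 0.1055]
ee_rot: [0.749, 0.662, -0.002, -0.002]
contact_force: [-13.5, 2.4, 8.4]
grip_width: 0.004
gripper_force: 7.1
```

```bash
python3 -c "
from h import *
to(-.112,.095,.105)
cv2.imwrite('pics/s1.png',cv2.resize(grab_frame('scene')[130:310,220:410],None,fx=3,fy=3,interpolation=cv2.INTER_CUBIC))"
```

```text
t 4.8 chest xy [-0.1115  0.0956] z 0.1055 shift [-0.0006 -0.0005  0.0005] turn 0.001 F [-13.5   2.4   8.4] w 0.004 g 7.1 q [-0.1  -0.07  1.64  0.    1.58  0.02]
```

View pics/s1.png

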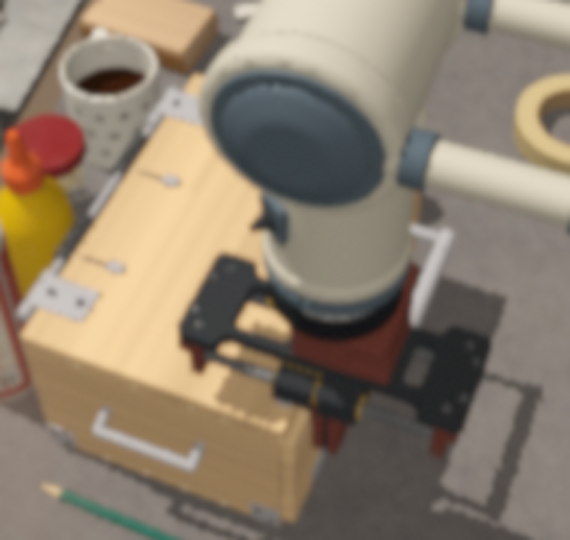

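The picture shows the flap standing upright behind the fingers with the lid still down. The force rose to 13 N, which looks like the stop. I'll press slightly more, then withdraw and check.

Scaled: 0.002 m is 0.04.

>>> creep_tool(rows=[[0, 0, 0.04, 0, 0], [0, 0, 0, 0, 0], [0, 0, 0, 0, 0]])

```text
time: 5.15
ee_pos: [0.5313, -0.0184, 0.1055]
ee_rot: [0.749, 0.662, -0.003, -0.004]
contact_force: [-21.5, 3.4, 12.9]
grip_width: 0.004
gripper_force: 12.1
```

>>> creep_tool(rows=[[0, 0, -0.4, 0, 0], [0, 0, -0.6, 0, 0], [0, 0, -0.6, -0.4, 0], [0, 0, 0, -0.9, 0], [0.9, 0, 0, -0.9, 0], [0.9, 0, 0, -0.6, 0], [0.9, 0, 0, 0, 0]])

```text
time: 5.85
ee_pos: [0.4574, -0.0095, 0.2507]
ee_rot: [0.749, 0.662, 0.003, 0.003]
contact_force: [-0.4, -0.1, -0.7]
grip_width: 0.239
gripper_force: 0.0
```

```bash
python3 -c "
from h import *
to(-.141,0,.24)
cv2.imwrite('pics/s2.png',cv2.resize(grab_frame('scene')[130:310,220:410],None,fx=3,fy=3,interpolation=cv2.INTER_CUBIC))"
```

```text
t 5.85 chest xy [-0.1857  0.0953] z 0.2507 shift [-0.0953  0.0446  0.0111] turn 0.0 F [-0.4 -0.1 -0.7] w 0.239 g 0.0 q [-0.1  -0.3   1.58 -0.    1.85  0.03]
```

View pics/s2.png

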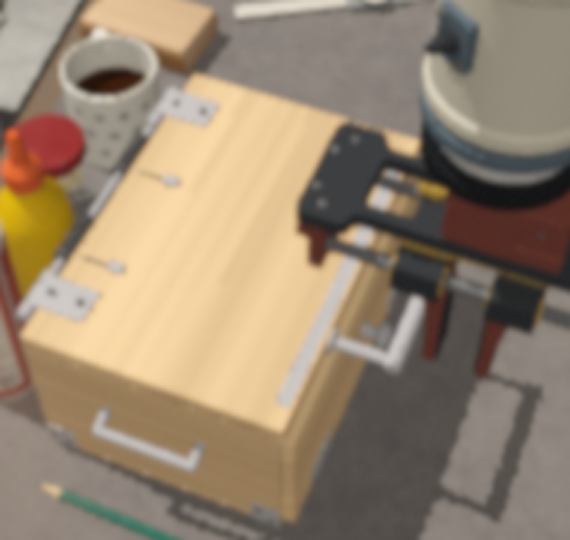

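The front is flush and upright, with the lid down. Now I'll go over the bar with a 35 mm opening so that the rear finger fits the 39 mm gap.

>>> creep_tool(rows=[[0.4, -0.64, 0.3, 0, 0], [0.4, -0.64, 0.3, 0, 0], [0.4, -0.62, 0.29, 0, 0], [0.4, 0, 0, 0, 0], [0.4, 0, 0, 0, 0], [0.4, 0, 0, 0, 0]])

```text
time: 6.5
ee_pos: [0.488, -0.1082, 0.2443]
ee_rot: [0.749, 0.663, -0.0, -0.001]
contact_force: [-0.5, 0.6, -0.3]
grip_width: 0.401
gripper_force: 0.0
```

```bash
python3 -c "
from h import *
to(-.141,0,.139)
cv2.imwrite('pics/w1.png',grab_frame('wrist'))"
```

```text
t 6.5 chest xy [-0.1432  0.0011] z 0.2443 shift [-0.0012  0.0024  0.1053] turn 0.001 F [-0.5  0.6 -0.3] w 0.401 g 0.0 q [-0.29 -0.18  1.49  0.    1.83 -0.16]
```

View pics/w1.png

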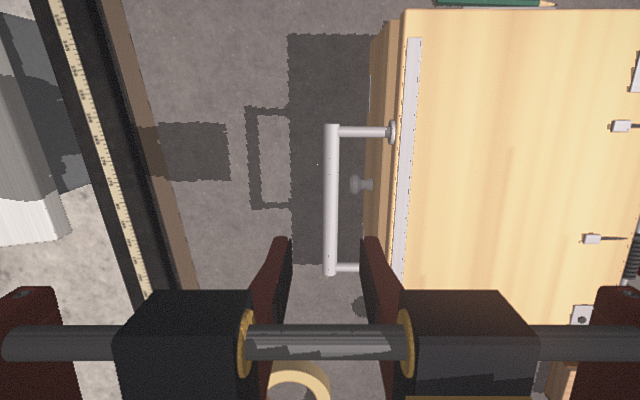

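The wrist view shows the bar between rows 125 and 275 at column 331, and the fingers straddle it (tips at columns 285 and 370). I'll check this against the model.

Scaled: 0.025 m is 0.5, 0.02 m is 0.4.

```bash
python3 -c "
from h import *
P=world([.630,-.127,-.1236],0); print(proj(P[4:6],'wrist'), proj(P[2:4],'wrist'))"
```

```text
[[329.45403411 126.72240863]
 [328.74960904 275.40854861]] [[380.70014994 354.17507861]
 [400.9183634   12.37216733]]
```

>>> creep_tool(rows=[[0.4, -0.02, 0.02, 0.5, 0], [0.4, 0, 0.02, 0.5, 0], [0.4, 0, 0, 0.5, 0], [0.4, 0, 0, 0.4, 0], [0.4, 0, 0, 0.2, 0], [0.4, 0, 0, 0, 0]])

```text
time: 7.15
ee_pos: [0.4895, -0.1093, 0.1389]
ee_rot: [0.749, 0.663, -0.001, -0.001]
contact_force: [0.8, -0.1, 0.3]
grip_width: 0.401
gripper_force: 0.0
```

>>> creep_tool(rows=[[0, 0, 0, 0, 0], [0, 0, 0, 0, 0], [0, 0, 0, 0, 0], [0, 0, 0, 0, 0], [0, 0, 0, 0, 0], [0, 0, 0, 0, 0]])

```text
time: 7.75
ee_pos: [0.4911, -0.1104, 0.1414]
ee_rot: [0.749, 0.662, 0.001, 0.001]
contact_force: [4.1, -0.0, 3.9]
grip_width: 0.125
gripper_force: 30.0
```

```bash
python3 -c "
from h import *
to(-.141,0,.139)
for a in np.arange(0,.951,.1): print(round(a,2),(240*(1-np.cos(a))).round(1),(240*np.sin(a)+2*np.cos(a)-2).round(1))"
```

```text
t 7.75 chest xy [-0.1399 -0.0007] z 0.1414 shift [ 0.0007 -0.0011  0.0023] turn 0.001 F [ 4.1 -0.   3.9] w 0.125 g 30.0 q [-0.29 -0.17  1.66  0.    1.65 -0.17]
0.0 0.0 0.0
0.1 1.2 24.0
0.2 4.8 47.6
0.3 10.7 70.8
0.4 18.9 93.3
0.5 29.4 114.8
0.6 41.9 135.2
0.7 56.4 154.1
0.8 72.8 171.6
0.9 90.8 187.2
```

The bar is gripped (11 mm at 30 N). Now I'll lift along the arc at about 0.05 rad per row.

Scaled: -0.012 m is -0.24, -0.0118 m is -0.236.

>>> creep_tool(rows=[[0, 0, 0.006, -0.24, 0], [0, 0, 0.018, -0.24, 0], [0, 0, 0.03, -0.24, 0], [0, 0, 0.04, -0.236, 0], [0, 0, 0.054, -0.232, 0], [0, 0, 0.066, -0.23, 0], [0, 0, 0.076, -0.226, 0], [0, 0, 0.088, -0.224, 0]])

```text
time: 8.55
ee_pos: [0.5105, -0.113, 0.2327]
ee_rot: [0.749, 0.662, 0.001, 0.001]
contact_force: [13.7, -2.4, -8.0]
grip_width: 0.125
gripper_force: 30.0
```

```bash
python3 -c "
from h import *
to(-.141+.0294,0,.138+.1148)"
```

```text
t 8.55 chest xy [-0.1203 -0.0008] z 0.2327 shift [ 0.0008  0.0087 -0.02  ] turn 0.001 F [13.7 -2.4 -8. ] w 0.125 g 30.0 q [-0.28 -0.12  1.46  0.    1.8  -0.16]
```

Scaled: -0.011 m is -0.22, -0.0106 m is -0.212.

>>> creep_tool(rows=[[0, 0, 0.116, -0.22, 0], [0, 0, 0.12, -0.212, 0], [0, 0, 0.13, -0.208, 0], [0, 0, 0.14, -0.2, 0], [0, 0, 0.14, -0.192, 0], [0, 0, 0.15, -0.184, 0], [0, 0, 0.16, -0.178, 0], [0, 0, 0.17, -0.17, 0]])

```text
time: 9.35
ee_pos: [0.5638, -0.12, 0.3118]
ee_rot: [0.75, 0.662, -0.002, -0.001]
contact_force: [-3.5, -1.3, 1.5]
grip_width: 0.124
gripper_force: 30.0
```

>>> creep_tool(rows=[[0, 0, 0, 0, 0]])

```text
time: 9.45
ee_pos: [0.5645, -0.1201, 0.3126]
ee_rot: [0.75, 0.662, -0.001, -0.0]
contact_force: [-4.4, -1.3, 3.6]
grip_width: 0.131
gripper_force: 30.0
```

```bash
python3 -c "
from h import *
to(-.141+.0858,0,.138+.1827)
s=arm.get_state()
print(s['moment'])"
```

```text
t 9.45 chest xy [-0.0658 -0.0012] z 0.3126 shift [ 0.0012  0.0106 -0.0081] turn -0.0 F [-4.4 -1.3  3.6] w 0.131 g 30.0 q [-0.27  0.06  1.14 -0.    1.95 -0.14]
[-0.32170265  0.92592027 -0.04376871]
```

Scaled: 0.0088 m is 0.176, -0.008 m is -0.16.

>>> creep_tool(rows=[[0, 0, 0.176, -0.16, 0], [0, 0, 0, 0, 0], [0, 0, 0, 0, 0], [0, 0, 0, 0, 0]])

```text
time: 9.85
ee_pos: [0.5723, -0.1211, 0.3201]
ee_rot: [0.75, 0.662, -0.001, -0.0]
contact_force: [-4.2, -2.8, 4.2]
grip_width: 0.129
gripper_force: 30.0
```

```bash
python3 -c "
from h import *
to(-.141+.0858,0,.138+.1827)
im=grab_frame('scene');
for a in(.75,.86,.95):
    p=proj(world([.630,-.127,-.1236],0,a),'scene');print(a,p[:6].round().tolist())
    if a==.86:
        for q in p[:6]: cv2.circle(im,tuple(int(v) for v in q),2,(0,0,255),-1)
cv2.imwrite('pics/s3.png',cv2.resize(im[90:310,200:410],None,fx=2.7,fy=2.7))"
```

```text
t 9.85 chest xy [-0.0579 -0.0012] z 0.3201 shift [ 0.0012  0.0027 -0.0006] turn -0.001 F [-4.2 -2.8  4.2] w 0.129 g 30.0 q [-0.27  0.08  1.1  -0.    1.96 -0.14]
0.75 [[223.0, 239.0], [281.0, 152.0], [338.0, 124.0], [282.0, 222.0], [320.0, 187.0], [344.0, 142.0]]
0.86 [[222.0, 239.0], [281.0, 152.0], [331.0, 117.0], [272.0, 214.0], [309.0, 177.0], [335.0, 132.0]]
0.95 [[222.0, 239.0], [280.0, 152.0], [324.0, 111.0], [264.0, 207.0], [299.0, 168.0], [326.0, 124.0]]
```

View pics/s3.png

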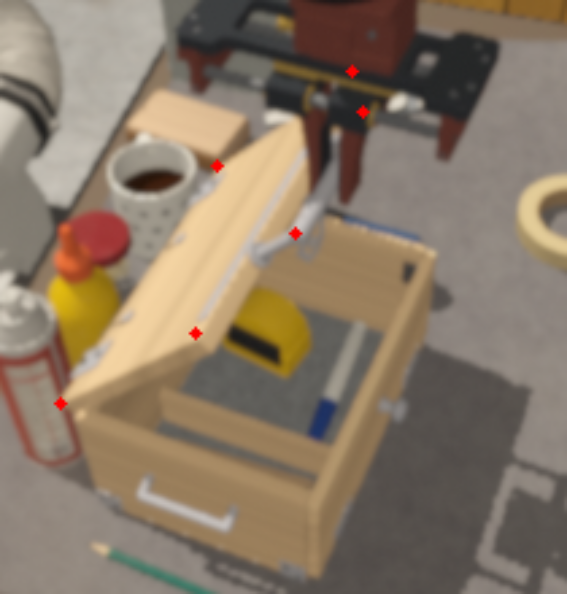

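The dots (model at 0.86) lie close to the lid. The left front corner and bar end suggest about 0.82–0.86, which is past 0.78. For margin I'll add 0.05 rad, then come back down to about 0.56.

Scaled: 0.0092 m is 0.184, -0.0078 m is -0.156.

>>> creep_tool(rows=[[0, 0, 0.184, -0.156, 0], [0, 0, 0, 0, 0], [0, 0, 0, 0, 0], [0, 0, 0, 0, 0]])

```text
time: 10.3
ee_pos: [0.5816, -0.1223, 0.3279]
ee_rot: [0.75, 0.662, -0.001, -0.0]
contact_force: [-4.2, -3.8, 5.6]
grip_width: 0.128
gripper_force: 30.0
```

```bash
python3 -c "
from h import *
to(-.141+.0367,0,.1414+.1273)"
```

```text
t 10.3 chest xy [-0.0486 -0.0013] z 0.3279 shift [ 0.0013 -0.0556  0.0593] turn -0.001 F [-4.2 -3.8  5.6] w 0.128 g 30.0 q [-0.26  0.11  1.05 -0.    1.98 -0.14]
```

Scaled: 0.0086 m is 0.172, 0.0083 m is 0.166.

>>> creep_tool(rows=[[0, 0, -0.162, 0.128, 0], [0, 0, -0.158, 0.134, 0], [0, 0, -0.15, 0.142, 0], [0, 0, -0.144, 0.148, 0], [0, 0, -0.138, 0.154, 0], [0, 0, -0.13, 0.16, 0], [0, 0, -0.122, 0.166, 0], [0, 0, -0.11, 0.172, 0]])

```text
time: 11.1
ee_pos: [0.5272, -0.1146, 0.2664]
ee_rot: [0.749, 0.662, 0.0, 0.0]
contact_force: [0.6, -1.2, 1.5]
grip_width: 0.12
gripper_force: 30.0
```

>>> creep_tool(rows=[[0, 0, 0, 0, 0], [0, 0, 0, 0, 0], [0, 0, 0, 0, 0], [0, 0, 0, 0, 0], [0, 0, 0, 0, 0]])

```text
time: 11.6
ee_pos: [0.5278, -0.1147, 0.2676]
ee_rot: [0.749, 0.662, 0.0, 0.0]
contact_force: [1.5, 0.4, -1.5]
grip_width: 0.124
gripper_force: 30.0
```

```bash
python3 -c "
from h import *
to(-.141+.0367,0,.1414+.1273)
im=grab_frame('scene')
big=cv2.resize(im[90:310,200:410],None,fx=2.7,fy=2.7)
for a,c in((.45,(255,0,0)),(.56,(0,0,255)),(.66,(0,255,0))):
    p=(proj(world([.630,-.127,-.1236],0,a),'scene')-[200,90]+.5)*2.7
    print(a,p[3:6].round().tolist())
    for q in p[:6]: cv2.circle(big,tuple(int(v) for v in q),2,c,-1)
cv2.imwrite('pics/s4.png',big)"
```

```text
t 11.6 chest xy [-0.1029 -0.0004] z 0.2676 shift [ 0.0004 -0.0014 -0.0011] turn 0.001 F [ 1.5  0.4 -1.5] w 0.124 g 30.0 q [-0.28 -0.06  1.34  0.    1.86 -0.15]
0.45 [[278.0, 419.0], [383.0, 342.0], [440.0, 218.0]]
0.56 [[260.0, 397.0], [366.0, 314.0], [426.0, 190.0]]
0.66 [[241.0, 376.0], [346.0, 288.0], [409.0, 165.0]]
```

View pics/s4.png

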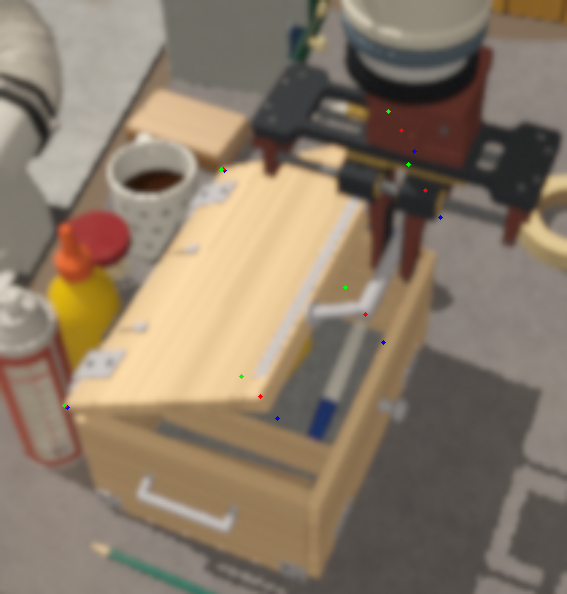

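The picture puts the lid corner at about (262,400) and the bar corner at (370,307), on the 0.56 model dots. The front is upright, the bystanders are in place, and the bar is held at 30 N with the arm still.

```bash
python3 -c "
from workcell import arm, grab_frame, get_calibration
print(arm.finish_job())"
```

```text
the job is handed in; nothing more can be done
None
```

The job is handed in: the drop front is shut, the lid was lifted to about 0.91 rad (past its balance point of 0.70), and it is now held still by its bar at about 0.56 rad, though the hand-in returned no verdict.

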